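Pump up the pellet press, then hold its bleed plunger half-way

TASK

Build up pressure in the pellet press with at least three full strokes of the hand pump's lever, each all the way down to its stop and all the way back up, with the bleed plunger left unpressed meanwhile. Then, with the lever left up, press the press's mushroom-headed bleed plunger half-way down (12 mm of its 24 mm travel) with the fingers so that the pressure comes off slowly, and finish while holding it there: do not let go, and never push it near the bottom. Leave the glassware and the other things on the bench where they are.

Things in the scene. Friction and masses are not known exactly. Their poses are not given: they have to be found in the camera images.
- pump: Hand pump fixed to the bench, grey block with a lever; origin on the bench, z up; the lever reaches to its -x (towards the robot, yaw within 0.35 rad). Sizes mm: base plate x -35..155, y -65..65; block x -20..140, y -50..50, top z 55; steel yoke x 75..105, top z 130. Lever hinge along its y through (90, 0, 115). Stands beside the press, to its left or right.
- lever (a joint): Pump lever angle, rad: 0 = up at its top stop (its start, and where its spring returns it by itself when let go), 0.6 = down at its bottom stop. Pushing down on the crossbar takes about 6 N at the top, 13 N at the bottom.
- crossbar (a point): Centre of the lever's black rubber crossbar, a cylinder 24 mm thick, 100 mm long along the pump's y, on a 16 mm rod, 240 mm from the hinge axis. In the pump's frame at (-135, 0, 197) mm when up, about (-143, 0, 56) when down; at joint angle q the rod points 0.35 - q rad above level towards the pump's -x. Push down with closed fingertips or grip.
- press: Pellet press fixed to the bench: grey base 180 (x) by 260 (y) by 60 mm high, origin on the bench under its centre, z up, yaw within 0.35 rad. On its +y half the frame (x -97..80, y 27..95), up to z 290. The bleed plunger stands at (-10, -85) mm. A brass stub 24 mm wide, top z 80, at (50, -80) is not the plunger.
- bleed (a joint): How far the bleed plunger is pressed down, m: 0 = released, 0.012 = half-way, 0.024 = at the bottom. Spring: about 3.5 N to start it, 7 N half-way, 10.5 N at the bottom; it rises again if let go.
- bleed_top (a point): Centre of the flat top of the bleed plunger's mushroom head (bare aluminium, 44 mm in diameter, 12 mm thick, on a 14 mm stem in a dark collar); moves with it. Released it is at z 120 mm, at half-way 108 mm, at the bottom 96 mm.
- beaker: Bystander: glass beaker, 66 mm wide, 85 high, on the bench in front of the press. Origin under its centre.
- jar: Bystander: small amber jar, 42 mm wide, 70 high, beside the pump on its +y side. Origin under its centre.
- mortar: Bystander: white mortar bowl, 100 mm wide, 55 high, near the left front. Origin under its centre.
- reagent: Bystander: amber bottle, 80 mm wide, 150 high, at the right. Origin under its centre.
- clear_bottle: Bystander: clear bottle, 90 mm wide, 170 high, at the left. Origin under its centre.
- spatula: Bystander: steel spatula 180 mm long lying on the bench at the right front. Origin on the bench near its middle.
- die_ring: Bystander: steel ring 52 mm wide, 20 high, lying on the bench straight in front of the robot. Origin under its centre.

How it is judged:
By the outcome, as a careful person would: the job done as asked, in the order asked, and still so for the second after the job is handed in, while the arm keeps its last pose, push and grip.
It also fails if it takes over 69 s, if anything falls off the work surface, if the arm or the gripper's body presses on something with over 40 N, if the wrist force passes 120 N, or if a joint passes its speed limit or range.

ROBOT

A 7-joint arm with a two-finger parallel gripper is mounted at the origin on the work surface. World frame = base frame: x ahead of the robot, y to its left, z up, the work surface at z = 0. Lengths are in m, angles in rad, forces in N, time in s.
With the tool pointing down it reaches from about 0.4 to 0.75 m from the base axis. Payload 19.5 kg.
Tool frame: the origin (TCP) lies at the very end of the fingers, on their centre line; the grasp point (between the pads) lies robot.grip_point_offset behind it (robot.grip_point_offset is the distance from the TCP to the grasp point, in m); z points along the fingers, y is the line along which they close (so a half turn about z gives the same grasp; the last joint's range is limited). The gripper opens to 85 mm and grips with 20 to 120 N. Pads are 22 mm wide; open, the fingers measure 114 mm over their backs; the gripper's body (76 mm by 85 mm) begins 54 mm behind the grasp point. The pads swing forward as they close: fully open they stand 13 mm farther back than shut.
Start: joints at [-0.042, 0.707, -0.028, 1.485, 0.022, 0.951, -0.075], TCP at [0.575, 0, 0.231] pointing down, gripper open.
Joint ranges: [-2.71, 2.71], [-0.32, 2.16], [-1.57, 1.52], [0, 2.45], [-1.46, 4.6], [0, 2.02], [-2.83, 2.83]. Speed limits (rad/s): [1.89, 1.89, 2.57, 2.57, 3.01, 3.01, 3.01].

INTERFACE

Orientations are given as a unit quaternion [x, y, z, w].
In Python, from plant import robot gives the robot as it stands. The module is installed in compiled form; this text tells all that it offers.
- The arm moves only by the tool move_arm, never from a script. Its argument "rows" is a list of rows, each a list of 3 entries, a list of its own where there are three numbers: the turn, a rotation vector about the world's x, y, z in rad, then the shift along the world's x, y, z in m, then the closure, from 0 (fully open) to 1 (shut). In form: [[[wx, wy, wz], [x, y, z], grip], ...]. A call has exactly 10 rows; each row shifts and turns the commanded pose from where the row before left it; what a row does not reach is not made up. A row lasts 1/10 s, in which the tool goes at most 50 mm and 8.59 degrees, less where a joint would pass 70% of its speed; a pose out of reach is approached as far as the arm can. A call with a gripper value outside its range is refused whole. The fingers move at their own pace and stop on an object; "newtons" is the grip in N (left out, the last holds). Time passes only in rows, so rows that do not move let the fingers close, or fill a call up. It gives the time, the measured TCP pose, the force, the opening and the grip force at its end, in the units of the state.
- robot.get_obs(): the state, without advancing time (a new reading comes with each control period).
- robot.read_camera(name): name is "scene" or "side" or "wrist"; returns a dict with "frame" (384x512x3 uint8, red, green, blue), "fx", "fy", "cx", "cy" (pixels), "origin" and "orientation" of the camera in the world; the wrist camera has in their place "hand_eye" (4x4, takes a point from camera to tool coordinates, whose origin is the TCP and whose axes are the flange's). Camera axes: x right, y down, z forward; pixel columns grow to the right and rows downward; lengths in m; the calibration is good to about 2 mm. A picture is of the moment at which its call begins: read the wrist's pose just before it. There is no depth.
- robot.job_done(): hands the job in; it is judged then, once.
The state is a dict: "time": time; "joint_positions": joint angles; "joint_velocities": joint speeds; "tau": joint torques, N m; "ee_pos": TCP position; "eef_rot": TCP orientation; "wrist_force": force on the tool from outside, world axes, zero at the start; "wrist_torque": the same for the moment, N m; "gripper_width": finger opening in m; "grip_force": force on a finger pad.
Only numpy, scipy, OpenCV 4.12 (cv2) and the standard library are available. Lean on these libraries where they do the work, as an engineer would, in place of code of your own. Each camera call takes 0.05 s, during which the arm holds its last target. There are 200 camera calls.

## Working session

There is one attempt and no reset: what is moved stays moved. The work goes in short steps, Python scripts to look and compute and a tool call to move; the robot and the scene stay as the last step left them, time stands still between calls to the robot, and variables do not carry over. Pictures are saved under pics/ and viewed, at most 10 in all, crops included, and the job is handed in when it is done.

Besides the shell and the picture viewer there is one more tool, called after "Call:" as name(argument=value, ...), one argument or row to a line, values as JSON. move_arm: Moves the arm, as the interface text tells. Its arguments: {"type":"object","properties":{"rows":{"type":"array","items":{"type":"array"}},"newtons":{"type":"number"}},"required":["rows"]}

```bash
mkdir -p pics
python3 - <<'E'
from plant import robot
import cv2,pickle
d={}
for n in("scene","side"):
    c=robot.read_camera(n); d[n]=c
    cv2.imwrite(f"pics/{n}0.png",cv2.resize(c["frame"][:,:,::-1],(800,600),interpolation=cv2.INTER_CUBIC))
    print(n,c["fx"],c["fy"],c["cx"],c["cy"],c["origin"],c["orientation"])
pickle.dump(d,open("c0.pkl","wb"))
print(robot.get_obs(),robot.grip_point_offset)
E
```

```text
scene 426.1833326669771 426.1833326669771 262.00643035932615 190.97648325347302 [1.05706804 0.87942787 1.05679399] [ 0.24631781  0.87726691 -0.39807884 -0.10612985]
side 417.66049208142005 417.66049208142005 255.34868192166206 185.22637127565838 [0.23781564 1.0513836  0.80925004] [-0.11134269  0.86040272 -0.49149015  0.07581165]
{'time': 0.1, 'joint_positions': array([-0.04171555,  0.70701503, -0.02762876,  1.48490823,  0.02198229,
        0.9509208 , -0.07555183]), 'joint_velocities': array([-0.00050428, -0.00181846, -0.00157877, -0.0013211 ,  0.00113642,
        0.00065123, -0.00150392]), 'tau': array([-1.01652397e-04, -8.84291911e+01,  1.23564016e+00, -2.36457235e+01,
        1.69519259e-02,  4.99342714e-03, -1.35922505e-06]), 'ee_pos': array([5.74777643e-01, 2.00959707e-05, 2.30899246e-01]), 'eef_rot': array([ 7.07120540e-01,  7.07092863e-01, -3.38051869e-04, -3.33675742e-04]), 'wrist_force': array([ 0.53068122, -0.4730922 ,  0.55805479]), 'wrist_torque': array([-0.01098067, -0.00746061, -0.05235904]), 'grip_force': 0.0, 'gripper_width': 0.0853939006831215} 0.0187
```

View pics/scene0.png

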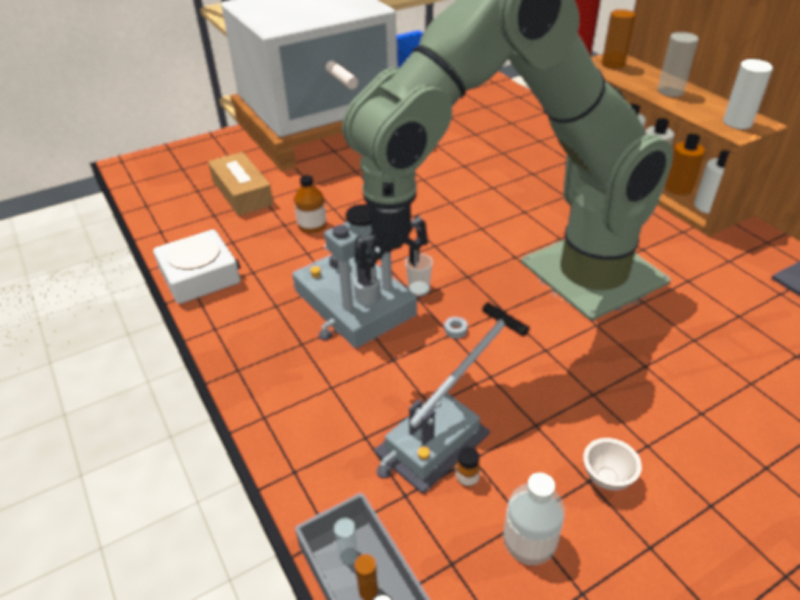

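View pics/side0.png

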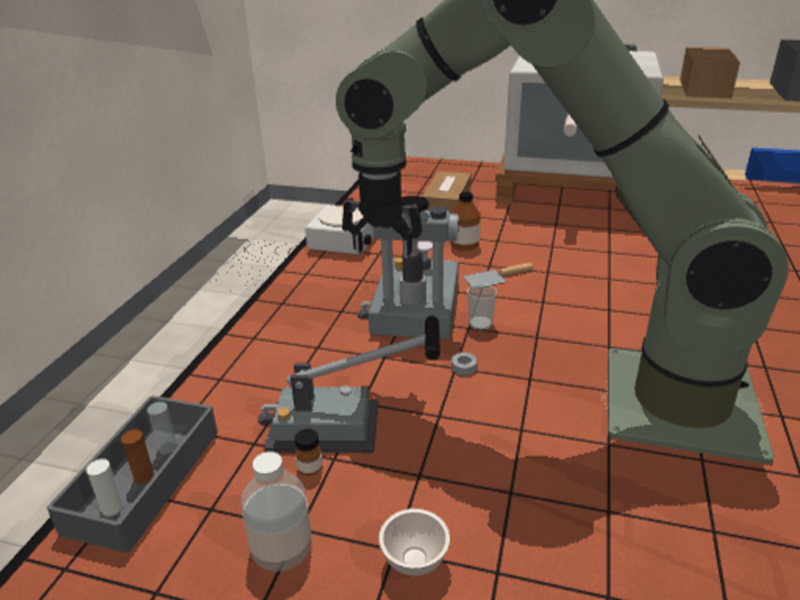

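The scene picture shows the pump, with its crossbar from (486,308) to (525,328). The press is behind it, with its base-top corners near (294,274), (358,325) and (414,298). In the side picture the crossbar is at (432,338), and the frame hides the plunger.

```bash
cat > h.py <<'E'
import numpy as np,cv2,pickle
from scipy.spatial.transform import Rotation as R
def ray(c,uv,s=1.0,T=None):
    u,v=np.array(uv,float)/s
    d=np.array([(u-c["cx"])/c["fx"],(v-c["cy"])/c["fy"],1])
    if T is None: return np.array(c["origin"]),R.from_quat(c["orientation"]).apply(d)
    return T[:3,3],T[:3,:3]@d
def plane(o,d,z): return o+d*(z-o[2])/d[2]
def tri(rs):
    A=0;b=0
    for o,d in rs:
        d=d/np.linalg.norm(d);P=np.eye(3)-np.outer(d,d);A=A+P;b=b+P@o
    return np.linalg.solve(A,b)
def wristT(c,o):
    T=np.eye(4);T[:3,:3]=R.from_quat(o["eef_rot"]).as_matrix();T[:3,3]=o["ee_pos"]
    return T@np.array(c["hand_eye"])
def proj(c,p,s=1.0,T=None):
    if T is None: q=R.from_quat(c["orientation"]).inv().apply(np.array(p)-c["origin"])
    else: q=T[:3,:3].T@(np.array(p)-T[:3,3])
    return np.array([c["cx"]+c["fx"]*q[0]/q[2],c["cy"]+c["fy"]*q[1]/q[2]])*s
E
python3 - <<'E'
from h import *
from plant import robot
d=pickle.load(open("c0.pkl","rb"));s=1.5625
o=robot.get_obs();w=robot.read_camera("wrist");print(np.array(w["hand_eye"]).round(3),w["fx"])
cv2.imwrite("pics/w0.png",cv2.resize(w["frame"][:,:,::-1],(800,600)));pickle.dump((w,o),open("w0.pkl","wb"))
S,D=d["scene"],d["side"]
for n,uv,z in[("barA",(486,308),.197),("barB",(525,328),.197),("barC",(505,318),.197),("pbL",(294,274),.06),("pbB",(358,325),.06),("pbR",(414,298),.06)]:
    print(n,plane(*ray(S,uv,s),z).round(3))
print("bar side",plane(*ray(D,(432,338),s),.197).round(3),tri([ray(S,(505,318),s),ray(D,(432,338),s)]).round(3))
for n,i in(("scene",(470,640//2-40,540,350)),("side",(410,305,450,370))):
    f=d[n]["frame"];x0,y0,x1,y1=[int(a/s) for a in i]
    m=(f[y0:y1,x0:x1].max(2)<60).astype(np.uint8)
    k,l,st,ce=cv2.connectedComponentsWithStats(m);j=1+st[1:,4].argmax()
    pts=np.argwhere(l==j)[:,::-1].astype(np.float32)+[x0,y0]
    r=cv2.minAreaRect(pts.astype(np.float32));print(n,st[j],"rect",r,(cv2.boxPoints(r)).round(1).tolist())
    print(plane(*ray(d[n],r[0]),.197))
E
```

```text
[[ 0.    -0.945 -0.327  0.084]
 [ 1.     0.    -0.     0.001]
 [ 0.001 -0.327  0.945 -0.143]
 [ 0.     0.     0.     1.   ]] 299.70586414222834
barA [0.449 0.14  0.197]
barB [0.42  0.223 0.197]
barC [0.435 0.181 0.197]
pbL [ 0.668 -0.315  0.06 ]
pbB [ 0.62 -0.08  0.06]
pbR [ 0.471 -0.091  0.06 ]
bar side [0.434 0.187 0.197] [0.434 0.181 0.194]
scene [ 10  16  28  19 158] rect ((323.2206115722656, 203.63233947753906), (30.52674674987793, 6.002450466156006), 30.963754653930664) [[308.6000061035156, 198.39999389648438], [311.70001220703125, 193.1999969482422], [337.8999938964844, 208.89999389648438], [334.79998779296875, 214.10000610351562]]
[0.43513018 0.18171127 0.197     ]
side [ 10   7  10  28 250] rect ((276.5, 215.5), (27.0, 9.0), 90.0) [[272.0, 202.0], [281.0, 202.0], [281.0, 229.0], [272.0, 229.0]]
[0.43431999 0.18333763 0.197     ]
```

View pics/w0.png

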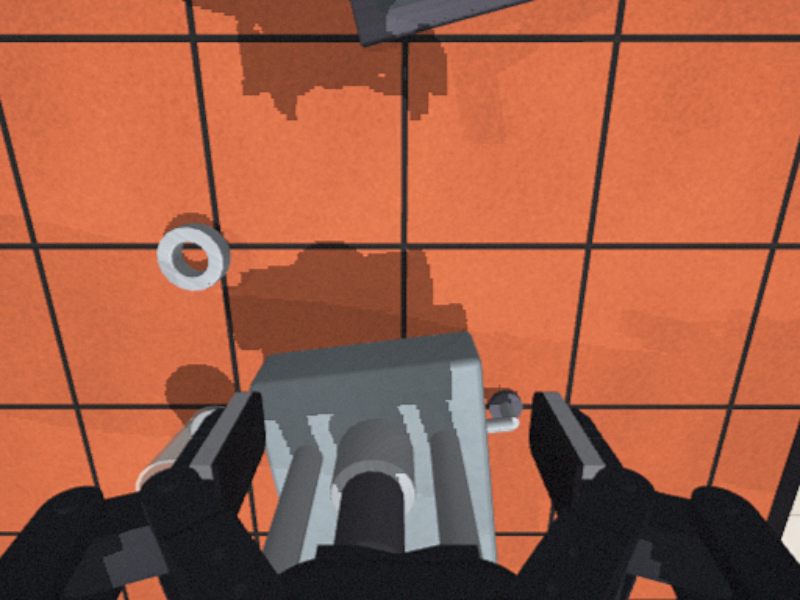

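The wrist picture shows the press's +y face: bottom edge (265,355)–(472,333), top edge about (252,388)–(484,358), so the press has a small positive yaw. From both views the crossbar centre is at (0.435, 0.182, 0.197), with a pump yaw of about 0.33. I'll move above the crossbar with the fingers closed and pump first.

Call:
move_arm(
  rows=[
    [[0,0,0.033],[-0.014,0.0182,0.0014],1],
    [[0,0,0.033],[-0.014,0.0182,0.0014],1],
    [[0,0,0.033],[-0.014,0.0182,0.0014],1],
    [[0,0,0.033],[-0.014,0.0182,0.0014],1],
    [[0,0,0.033],[-0.014,0.0182,0.0014],1],
    [[0,0,0.033],[-0.014,0.0182,0.0014],1],
    [[0,0,0.033],[-0.014,0.0182,0.0014],1],
    [[0,0,0.033],[-0.014,0.0182,0.0014],1],
    [[0,0,0.033],[-0.014,0.0182,0.0014],1],
    [[0,0,0.033],[-0.014,0.0182,0.0014],1],
  ],
  newtons=40,
)

```text
time: 1.15
ee_pos: [0.4343, 0.1827, 0.2453]
eef_rot: [0.581, 0.814, -0.0, -0.0]
wrist_force: [0.3, -0.6, -0.1]
gripper_width: 0.0001
grip_force: 0.0
```

Run:
```python
from h import *
from plant import robot
o=robot.get_obs();w=robot.read_camera("wrist");T=wristT(w,o)
print(o["ee_pos"],o["joint_positions"].round(2),o["wrist_force"],o["gripper_width"])
cv2.imwrite("pics/w1.png",cv2.resize(w["frame"][:,:,::-1],(800,600)));pickle.dump((w,o),open("w1.pkl","wb"))
print("tcp px",proj(w,o["ee_pos"],1.5625,T))
for y in(-50,0,50):
  c,s=np.cos(.33),np.sin(.33);print(y,proj(w,[.435-s*y/1000,.182+c*y/1000,.197],1.5625,T))
w,o=pickle.load(open("w0.pkl","rb"));T=wristT(w,o)
for uv,z in(((265,355),0),((472,333),0),((252,390),.06),((484,358),.06)): print(uv,plane(*ray(w,uv,1.5625,T),z).round(3))
```

```text
[0.43428062 0.18266587 0.24527035] [-0.41  0.54 -0.1   1.82  0.07  0.78 -0.21] [ 0.26243329 -0.57720645 -0.06968384] 5.163406926465112e-05
tcp px [394.13986876 391.16680116]
-50 [395.69189571 432.48639297]
0 [395.78203517 337.07471915]
50 [395.88750683 225.43408208]
(265, 355) [ 0.459 -0.099  0.   ]
(472, 333) [ 0.641 -0.078  0.   ]
(252, 390) [ 0.465 -0.099  0.06 ]
(484, 358) [ 0.64  -0.072  0.06 ]
```

View pics/w1.png

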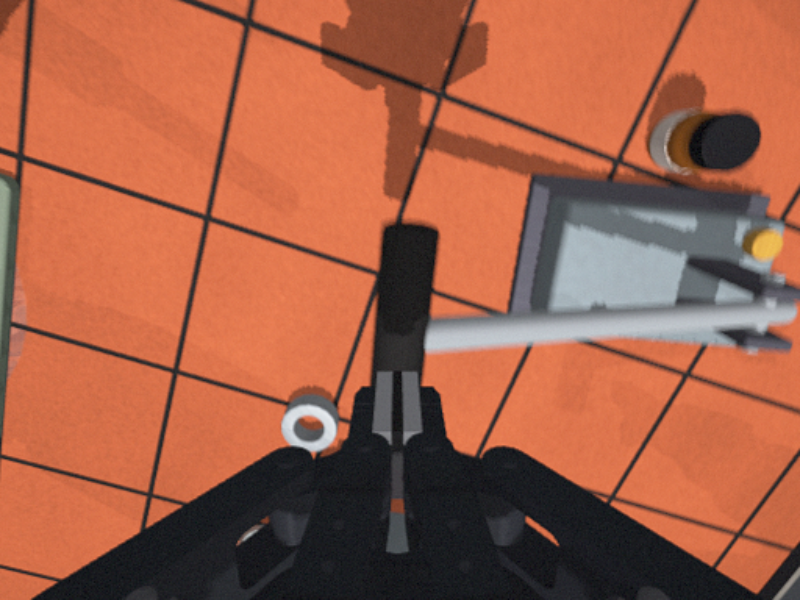

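The closed fingers sit over the bar just beyond the rod joint. The bar is about 3 mm to the +x side, at px (405,335). First stroke down, following the arc.

Call:
move_arm(
  rows=[
    [[0,0,0],[0.003,0.001,-0.018],1],
    [[0,0,0],[0,0,-0.018],1],
    [[0,0,0],[-0.006,-0.002,-0.018],1],
    [[0,0,0],[-0.005,-0.001,-0.018],1],
    [[0,0,0],[-0.003,-0.001,-0.018],1],
    [[0,0,0],[-0.001,0,-0.018],1],
    [[0,0,0],[0,0,-0.018],1],
    [[0,0,0],[0.001,0,-0.018],1],
    [[0,0,0],[0.002,0.001,-0.018],1],
    [[0,0,0],[0.003,0.001,-0.015],1],
  ],
)

```text
time: 2.2
ee_pos: [0.4278, 0.1802, 0.0674]
eef_rot: [0.581, 0.814, -0.002, -0.001]
wrist_force: [-7.9, -4.7, 11.7]
gripper_width: 0.0001
grip_force: 6.1
```

Call:
move_arm(
  rows=[
    [[0,0,0],[0,0,-0.001],1],
    [[0,0,0],[0,0,-0.001],1],
    [[0,0,0],[0,0,-0.001],1],
    [[0,0,0],[0,0,0],1],
    [[0,0,0],[0,0,0],1],
    [[0,0,0],[0,0,0],1],
    [[0,0,0],[0,0,0],1],
    [[0,0,0],[0,0,0],1],
    [[0,0,0],[0,0,0],1],
    [[0,0,0],[0,0,0],1],
  ],
)

```text
time: 3.2
ee_pos: [0.4281, 0.1802, 0.0662]
eef_rot: [0.581, 0.814, -0.001, -0.0]
wrist_force: [-11.9, -5.0, 41.3]
gripper_width: 0.0002
grip_force: 21.0
```

Run:
```python
from h import *
from plant import robot
S=robot.read_camera("side");f=S["frame"][150:310,130:330,::-1]
W=robot.read_camera("wrist")["frame"][:,:,::-1]
print(robot.get_obs()["ee_pos"],robot.get_obs()["wrist_force"])
cv2.imwrite("pics/s1.png",cv2.hconcat([cv2.resize(f,(400,320)),cv2.resize(W,(400,320))]))
```

```text
[0.42805837 0.180213   0.06624478] [-11.63127255  -5.14755827  41.80551713]
```

View pics/s1.png

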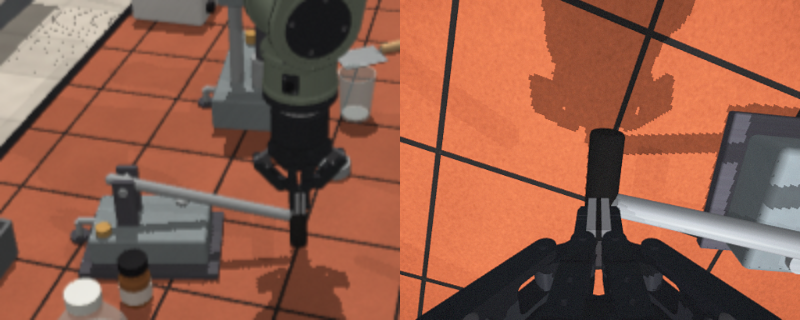

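The side picture shows the lever down at its stop, with the bar under the fingers at px (298,215). The force rose to 41 N, which confirms hard contact. Now back up past the bar's rest height.

Call:
move_arm(
  rows=[
    [[0,0,0],[-0.004,-0.001,-0.0],1],
    [[0,0,0],[-0.003,-0.001,0.018],1],
    [[0,0,0],[-0.001,0,0.018],1],
    [[0,0,0],[0,0,0.018],1],
    [[0,0,0],[0.001,0,0.018],1],
    [[0,0,0],[0.003,0.001,0.018],1],
    [[0,0,0],[0.005,0.001,0.018],1],
    [[0,0,0],[0.006,0.002,0.018],1],
    [[0,0,0],[0.002,0.001,0.018],1],
    [[0,0,0],[0,0,0.018],1],
  ],
)

```text
time: 4.3
ee_pos: [0.4383, 0.184, 0.228]
eef_rot: [0.582, 0.814, 0.0, 0.0]
wrist_force: [-0.6, -0.5, 0.1]
gripper_width: -0.0002
grip_force: 0.0
```

Call:
move_arm(
  rows=[
    [[0,0,0],[0,0,0],1],
    [[0,0,0],[0,0,0],1],
    [[0,0,0],[0,0,0],1],
    [[0,0,0],[0,0,0],1],
    [[0,0,0],[0,0,0],1],
    [[0,0,0],[0,0,0],1],
    [[0,0,0],[0,0,0],1],
    [[0,0,0],[0,0,0],1],
    [[0,0,0],[0,0,0],1],
    [[0,0,0],[0,0,0],1],
  ],
)

```text
time: 5.3
ee_pos: [0.438, 0.184, 0.2273]
eef_rot: [0.581, 0.814, -0.0, -0.0]
wrist_force: [0.4, -0.5, 0.1]
gripper_width: 0.0004
grip_force: 0.0
```

Run:
```python
from h import *
from plant import robot
S=robot.read_camera("side");f=S["frame"][150:310,130:330,::-1]
o=robot.get_obs();w=robot.read_camera("wrist");W=w["frame"][:,:,::-1]
print(o["ee_pos"],o["wrist_force"])
cv2.imwrite("pics/s2.png",cv2.hconcat([cv2.resize(f,(400,320)),cv2.resize(W,(400,320))]))
S=S["frame"];x=(195,260,250,290)
m=(S[195:290,262:292].max(2)<60);print(np.argwhere(m[:, :25]).min(0)+[195,262])
```

```text
[0.43798293 0.18399225 0.22729068] [-0.13053542  0.40158509  0.8546432 ]
[195 263]
```

View pics/s2.png

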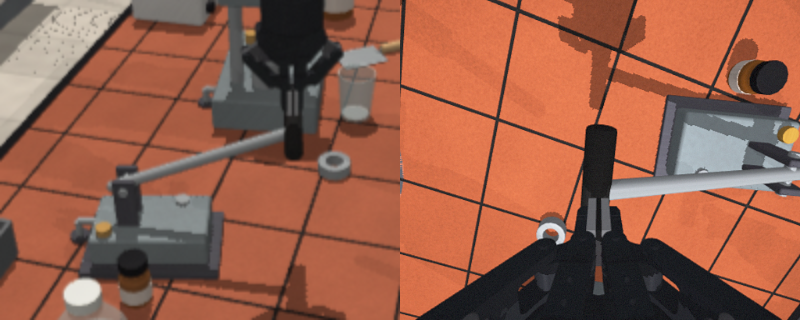

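The lever is fully back up, with the bar at px (292,140), and the fingers are clear of it. Strokes 2 to 4 follow; the fourth is for margin.

Call:
move_arm(
  rows=[
    [[0,0,0],[0,0,-0.018],1],
    [[0,0,0],[-0.006,-0.002,-0.018],1],
    [[0,0,0],[-0.005,-0.001,-0.018],1],
    [[0,0,0],[-0.003,-0.001,-0.018],1],
    [[0,0,0],[-0.001,0,-0.018],1],
    [[0,0,0],[0,0,-0.018],1],
    [[0,0,0],[0.001,0,-0.018],1],
    [[0,0,0],[0.002,0,-0.018],1],
    [[0,0,0],[0.002,0.001,-0.016],1],
    [[0,0,0],[0,0,-0.002],1],
  ],
)

```text
time: 6.4
ee_pos: [0.4279, 0.181, 0.0654]
eef_rot: [0.581, 0.814, -0.0, 0.0]
wrist_force: [-9.7, -3.9, 66.0]
gripper_width: 0.0001
grip_force: 32.7
```

Call:
move_arm(
  rows=[
    [[0,0,0],[0,0,0],1],
    [[0,0,0],[0,0,0],1],
    [[0,0,0],[0,0,0],1],
    [[0,0,0],[0,0,0],1],
    [[0,0,0],[0,0,0],1],
    [[0,0,0],[0,0,0],1],
    [[0,0,0],[0,0,0],1],
    [[0,0,0],[0,0,0],1],
    [[0,0,0],[0,0,0],1],
    [[0,0,0],[0,0,0],1],
  ],
)

```text
time: 7.4
ee_pos: [0.4277, 0.181, 0.0664]
eef_rot: [0.581, 0.814, 0.0, 0.0]
wrist_force: [-8.3, -2.3, 38.6]
gripper_width: 0.0001
grip_force: 19.4
```

Call:
move_arm(
  rows=[
    [[0,0,0],[-0.002,-0.001,0.016],1],
    [[0,0,0],[-0.002,0,0.018],1],
    [[0,0,0],[-0.001,0,0.018],1],
    [[0,0,0],[0,0,0.018],1],
    [[0,0,0],[0.001,0,0.018],1],
    [[0,0,0],[0.003,0.001,0.018],1],
    [[0,0,0],[0.005,0.001,0.018],1],
    [[0,0,0],[0.006,0.002,0.018],1],
    [[0,0,0],[0,0,0.018],1],
    [[0,0,0],[0,0,0.002],1],
  ],
)

```text
time: 8.4
ee_pos: [0.4386, 0.1843, 0.2288]
eef_rot: [0.581, 0.814, 0.001, 0.001]
wrist_force: [-0.8, -0.0, -0.5]
gripper_width: 0.0
grip_force: 0.0
```

Call:
move_arm(
  rows=[
    [[0,0,0],[0,0,0],1],
    [[0,0,0],[0,0,0],1],
    [[0,0,0],[0,0,0],1],
    [[0,0,0],[0,0,0],1],
    [[0,0,0],[0,0,0],1],
    [[0,0,0],[0,0,0],1],
    [[0,0,0],[0,0,0],1],
    [[0,0,0],[0,0,0],1],
    [[0,0,0],[0,0,0],1],
    [[0,0,0],[0,0,0],1],
  ],
)

```text
time: 9.4
ee_pos: [0.438, 0.184, 0.2273]
eef_rot: [0.581, 0.814, -0.0, -0.0]
wrist_force: [-1.0, -0.1, -0.3]
gripper_width: 0.0002
grip_force: 0.0
```

Call:
move_arm(
  rows=[
    [[0,0,0],[0,0,-0.018],1],
    [[0,0,0],[-0.006,-0.002,-0.02],1],
    [[0,0,0],[-0.005,-0.001,-0.02],1],
    [[0,0,0],[-0.003,-0.001,-0.02],1],
    [[0,0,0],[-0.001,0,-0.02],1],
    [[0,0,0],[0,0,-0.02],1],
    [[0,0,0],[0.001,0,-0.02],1],
    [[0,0,0],[0.002,0,-0.016],1],
    [[0,0,0],[0.002,0.001,-0.006],1],
    [[0,0,0],[0,0,-0.002],1],
  ],
)

```text
time: 10.4
ee_pos: [0.4273, 0.1811, 0.0656]
eef_rot: [0.581, 0.814, -0.001, -0.0]
wrist_force: [-13.4, -0.4, 58.4]
gripper_width: 0.0001
grip_force: 29.1
```

Call:
move_arm(
  rows=[
    [[0,0,0],[0,0,0],1],
    [[0,0,0],[0,0,0],1],
    [[0,0,0],[0,0,0],1],
    [[0,0,0],[0,0,0],1],
    [[0,0,0],[0,0,0],1],
    [[0,0,0],[0,0,0],1],
    [[0,0,0],[0,0,0],1],
    [[0,0,0],[0,0,0],1],
    [[0,0,0],[0,0,0],1],
    [[0,0,0],[0,0,0],1],
  ],
)

```text
time: 11.4
ee_pos: [0.4271, 0.1811, 0.0663]
eef_rot: [0.581, 0.814, -0.0, -0.0]
wrist_force: [-11.9, -0.3, 38.5]
gripper_width: 0.0002
grip_force: 19.7
```

Call:
move_arm(
  rows=[
    [[0,0,0],[-0.002,-0.001,0.016],1],
    [[0,0,0],[-0.002,0,0.018],1],
    [[0,0,0],[-0.001,0,0.018],1],
    [[0,0,0],[0,0,0.018],1],
    [[0,0,0],[0.001,0,0.018],1],
    [[0,0,0],[0.003,0.001,0.018],1],
    [[0,0,0],[0.005,0.001,0.018],1],
    [[0,0,0],[0.006,0.002,0.018],1],
    [[0,0,0],[0,0,0.018],1],
    [[0,0,0],[0,0,0.002],1],
  ],
)

```text
time: 12.4
ee_pos: [0.4386, 0.1843, 0.2288]
eef_rot: [0.581, 0.814, 0.001, 0.001]
wrist_force: [-1.3, -0.3, -0.3]
gripper_width: 0.0002
grip_force: 0.0
```

Call:
move_arm(
  rows=[
    [[0,0,0],[0,0,0],1],
    [[0,0,0],[0,0,0],1],
    [[0,0,0],[0,0,0],1],
    [[0,0,0],[0,0,0],1],
    [[0,0,0],[0,0,0],1],
    [[0,0,0],[0,0,0],1],
    [[0,0,0],[0,0,0],1],
    [[0,0,0],[0,0,0],1],
    [[0,0,0],[0,0,0],1],
    [[0,0,0],[0,0,0],1],
  ],
)

```text
time: 13.4
ee_pos: [0.438, 0.184, 0.2273]
eef_rot: [0.581, 0.814, -0.0, -0.0]
wrist_force: [1.2, -1.0, -0.3]
gripper_width: 0.0001
grip_force: 0.0
```

Call:
move_arm(
  rows=[
    [[0,0,0],[0,0,-0.018],1],
    [[0,0,0],[-0.006,-0.002,-0.02],1],
    [[0,0,0],[-0.005,-0.001,-0.02],1],
    [[0,0,0],[-0.003,-0.001,-0.02],1],
    [[0,0,0],[-0.001,0,-0.02],1],
    [[0,0,0],[0,0,-0.02],1],
    [[0,0,0],[0.001,0,-0.02],1],
    [[0,0,0],[0.002,0,-0.016],1],
    [[0,0,0],[0.002,0.001,-0.006],1],
    [[0,0,0],[0,0,-0.002],1],
  ],
)

```text
time: 14.4
ee_pos: [0.4273, 0.1811, 0.0656]
eef_rot: [0.581, 0.814, -0.0, -0.0]
wrist_force: [-12.2, -0.6, 58.2]
gripper_width: 0.0
grip_force: 29.1
```

Call:
move_arm(
  rows=[
    [[0,0,0],[0,0,0],1],
    [[0,0,0],[0,0,0],1],
    [[0,0,0],[0,0,0],1],
    [[0,0,0],[0,0,0],1],
    [[0,0,0],[0,0,0],1],
    [[0,0,0],[0,0,0],1],
    [[0,0,0],[0,0,0],1],
    [[0,0,0],[0,0,0],1],
    [[0,0,0],[0,0,0],1],
    [[0,0,0],[0,0,0],1],
  ],
)

```text
time: 15.4
ee_pos: [0.4271, 0.1811, 0.0663]
eef_rot: [0.581, 0.814, -0.0, -0.0]
wrist_force: [-12.1, 0.9, 39.1]
gripper_width: -0.0001
grip_force: 19.7
```

Call:
move_arm(
  rows=[
    [[0,0,0],[-0.002,-0.001,0.016],1],
    [[0,0,0],[-0.002,0,0.018],1],
    [[0,0,0],[-0.001,0,0.018],1],
    [[0,0,0],[0,0,0.018],1],
    [[0,0,0],[0.001,0,0.018],1],
    [[0,0,0],[0.003,0.001,0.018],1],
    [[0,0,0],[0.005,0.001,0.018],1],
    [[0,0,0],[0.006,0.002,0.018],1],
    [[0,0,0],[0,0,0.018],1],
    [[0,0,0],[0,0,0.018],1],
  ],
)

```text
time: 16.4
ee_pos: [0.438, 0.184, 0.244]
eef_rot: [0.581, 0.814, 0.0, -0.0]
wrist_force: [0.3, 0.7, 0.0]
gripper_width: 0.0001
grip_force: 0.0
```

Four full strokes are done. Next I'll raise the arm, turn it a quarter so the wrist camera is on the robot side, and pass over the press frame.

Call:
move_arm(
  rows=[
    [[0,0,0.12],[0,0,0.034],1],
    [[0,0,0.12],[0,0,0.034],1],
    [[0,0,0.12],[0,0,0.034],1],
    [[0,0,0.12],[0,0,0.034],1],
    [[0,0,0.12],[0.01,-0.04,0],1],
    [[0,0,0.12],[0.01,-0.04,0],1],
    [[0,0,0.12],[0.01,-0.04,0],1],
    [[0,0,0.12],[0.01,-0.04,0],1],
    [[0,0,0.12],[0.01,-0.04,0],1],
    [[0,0,0.12],[0.01,-0.04,0],1],
  ],
)

```text
time: 17.4
ee_pos: [0.498, -0.0578, 0.3794]
eef_rot: [0.018, 1.0, -0.0, 0.0]
wrist_force: [1.8, 0.1, -0.8]
gripper_width: -0.0
grip_force: 0.0
```

Call:
move_arm(
  rows=[
    [[0,0,0],[0.006,-0.03,0],1],
    [[0,0,0],[0.006,-0.03,0],1],
    [[0,0,0],[0.006,-0.03,0],1],
    [[0,0,0],[0.006,-0.03,0],1],
    [[0,0,0],[0.006,-0.03,0],1],
    [[0,0,0],[0.006,-0.03,0],1],
    [[0,0,0],[0.006,-0.03,0],1],
    [[0,0,0],[0.006,-0.03,0],1],
    [[0,0,0],[0,0,0],1],
    [[0,0,0],[0,0,0],1],
  ],
)

```text
time: 18.4
ee_pos: [0.5459, -0.296, 0.3788]
eef_rot: [0.021, 1.0, 0.0, -0.0]
wrist_force: [0.4, 0.4, 0.4]
gripper_width: -0.0
grip_force: 0.0
```

Run:
```python
from h import *
from plant import robot
o=robot.get_obs();w=robot.read_camera("wrist");T=wristT(w,o)
print(o["ee_pos"],o["eef_rot"],o["joint_positions"].round(2),o["wrist_force"])
cv2.imwrite("pics/w3.png",cv2.resize(w["frame"][:,:,::-1],(800,600)));pickle.dump((w,o),open("w3.pkl","wb"))
print("pred",proj(w,[.565,-.303,.12],1.5625,T),"tcp",proj(w,o["ee_pos"],1.5625,T))
```

```text
[ 0.54594259 -0.29599131  0.37881743] [ 2.06107061e-02  9.99787512e-01  2.72447507e-04 -2.33830196e-04] [ 0.59  0.7  -0.38  0.97  0.24  1.51  1.81] [0.4256965  0.39014984 0.42817626]
pred [389.49714865 258.99525898] tcp [397.52612994 390.13787257]
```

View pics/w3.png

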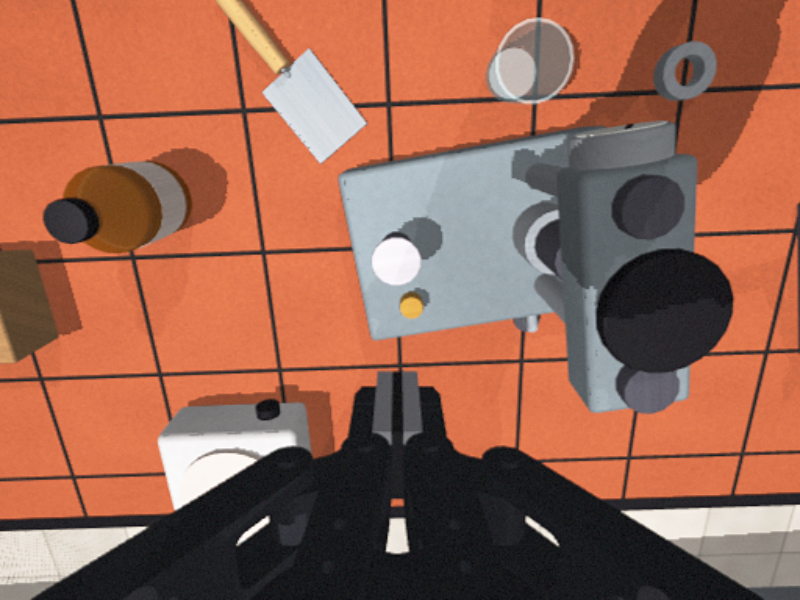

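The wrist picture shows the plunger's mushroom head as a white disc at (396,260), near the predicted (389,259). The brass stub is at (411,305).

Run:
```python
from h import *
w,o=pickle.load(open("w3.pkl","rb"));T=wristT(w,o);f=w["frame"]
x0,y0=225,140
m=(f[y0:190,x0:290].min(2)>222).astype(np.uint8)
k,l,st,ce=cv2.connectedComponentsWithStats(m);j=1+st[1:,4].argmax()
pts=(np.argwhere(l==j)[:,::-1]+[x0,y0]).astype(np.float32)
c,r=cv2.minEnclosingCircle(pts);p=plane(*ray(w,c,1,T),.12)
print(st[j],c,r,p,r/w["fx"]*np.dot(p-T[:3,3],T[:3,2]))
```

```text
[ 13  13  31  29 712] (253.0, 167.0) 15.297158241271973 [ 0.56697925 -0.29794121  0.12      ] 0.021145885125003643
```

Call:
move_arm(
  rows=[
    [[0,0,0],[0.003,0,-0.026],1],
    [[0,0,0],[0.003,-0.001,-0.026],1],
    [[0,0,0],[0.003,0,-0.026],1],
    [[0,0,0],[0.003,-0.001,-0.026],1],
    [[0,0,0],[0.003,0,-0.026],1],
    [[0,0,0],[0.003,0,-0.026],1],
    [[0,0,0],[0.003,0,-0.026],1],
    [[0,0,0],[0,0,-0.026],1],
    [[0,0,0],[0,0,-0.026],1],
    [[0,0,0],[0,0,-0.012],1],
  ],
)

```text
time: 19.45
ee_pos: [0.5665, -0.2968, 0.1318]
eef_rot: [0.02, 1.0, 0.0, -0.001]
wrist_force: [0.1, -0.3, 0.2]
gripper_width: -0.0001
grip_force: 0.0
```

Run:
```python
from h import *
from plant import robot
o=robot.get_obs();w=robot.read_camera("wrist");s=robot.read_camera("scene");d=robot.read_camera("side")
print(o["ee_pos"],o["wrist_force"])
W=cv2.resize(w["frame"][:,:,::-1],(400,300))
def crop(c,n=50):
    u,v=proj(c,[.567,-.298,.12]).astype(int);print(u,v);return cv2.resize(c["frame"][v-n:v+n,u-n:u+n,::-1],(300,300))
cv2.imwrite("pics/w4.png",cv2.vconcat([cv2.hconcat([W,crop(s)]),cv2.hconcat([W*0,crop(d)])]))
```

```text
[ 0.56650507 -0.29680749  0.13176848] [ 0.0688319  -0.30055416  0.22451696]
213 156
270 156
```

View pics/w4.png

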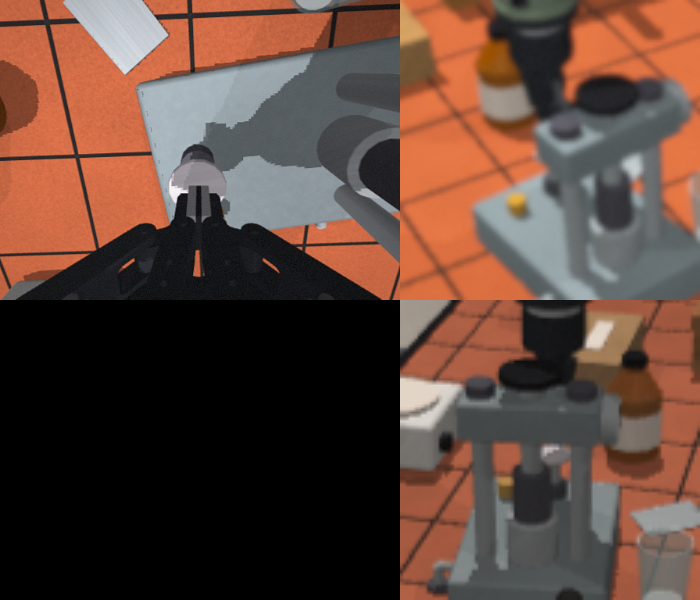

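The fingers stand over the centre of the plunger head at px (198,190) in the wrist view. I'll go down slowly to find contact.

Call:
move_arm(
  rows=[
    [[0,0,0],[0,-0.001,-0.003],1],
    [[0,0,0],[0,0,-0.003],1],
    [[0,0,0],[0,0,-0.002],1],
    [[0,0,0],[0,0,-0.002],1],
    [[0,0,0],[0,0,-0.001],1],
    [[0,0,0],[0,0,0],1],
    [[0,0,0],[0,0,0],1],
    [[0,0,0],[0,0,0],1],
    [[0,0,0],[0,0,0],1],
    [[0,0,0],[0,0,0],1],
  ],
)

```text
time: 20.6
ee_pos: [0.567, -0.299, 0.1223]
eef_rot: [0.02, 1.0, -0.0, 0.0]
wrist_force: [0.4, -0.0, -0.3]
gripper_width: -0.0002
grip_force: 0.0
```

Call:
move_arm(
  rows=[
    [[0,0,0],[0,0,-0.001],1],
    [[0,0,0],[0,0,0],1],
    [[0,0,0],[0,0,0],1],
    [[0,0,0],[0,0,0],1],
    [[0,0,0],[0,0,0],1],
    [[0,0,0],[0,0,0],1],
    [[0,0,0],[0,0,0],1],
    [[0,0,0],[0,0,0],1],
    [[0,0,0],[0,0,0],1],
    [[0,0,0],[0,0,0],1],
  ],
)

```text
time: 21.6
ee_pos: [0.567, -0.299, 0.1213]
eef_rot: [0.02, 1.0, -0.0, -0.0]
wrist_force: [-0.6, -0.3, -1.4]
gripper_width: -0.0003
grip_force: 0.0
```

Call:
move_arm(
  rows=[
    [[0,0,0],[0,0,-0.001],1],
    [[0,0,0],[0,0,0],1],
    [[0,0,0],[0,0,0],1],
    [[0,0,0],[0,0,0],1],
    [[0,0,0],[0,0,0],1],
    [[0,0,0],[0,0,0],1],
    [[0,0,0],[0,0,0],1],
    [[0,0,0],[0,0,0],1],
    [[0,0,0],[0,0,0],1],
    [[0,0,0],[0,0,0],1],
  ],
)

```text
time: 22.6
ee_pos: [0.567, -0.299, 0.1203]
eef_rot: [0.02, 1.0, -0.0, 0.0]
wrist_force: [-0.9, 0.2, -0.2]
gripper_width: 0.0001
grip_force: 0.0
```

Call:
move_arm(
  rows=[
    [[0,0,0],[0,0,-0.001],1],
    [[0,0,0],[0,0,0],1],
    [[0,0,0],[0,0,0],1],
    [[0,0,0],[0,0,0],1],
    [[0,0,0],[0,0,0],1],
    [[0,0,0],[0,0,0],1],
    [[0,0,0],[0,0,0],1],
    [[0,0,0],[0,0,0],1],
    [[0,0,0],[0,0,0],1],
    [[0,0,0],[0,0,0],1],
  ],
)

```text
time: 23.6
ee_pos: [0.567, -0.299, 0.1193]
eef_rot: [0.02, 1.0, -0.0, 0.0]
wrist_force: [-0.3, 0.3, 3.7]
gripper_width: 0.0001
grip_force: 1.9
```

Call:
move_arm(
  rows=[
    [[0,0,0],[0,0,-0.001],1],
    [[0,0,0],[0,0,0],1],
    [[0,0,0],[0,0,0],1],
    [[0,0,0],[0,0,0],1],
    [[0,0,0],[0,0,0],1],
    [[0,0,0],[0,0,0],1],
    [[0,0,0],[0,0,0],1],
    [[0,0,0],[0,0,0],1],
    [[0,0,0],[0,0,0],1],
    [[0,0,0],[0,0,0],1],
  ],
)

```text
time: 24.6
ee_pos: [0.567, -0.299, 0.1183]
eef_rot: [0.02, 1.0, -0.0, 0.0]
wrist_force: [1.0, -0.6, 3.7]
gripper_width: -0.0001
grip_force: 2.0
```

Contact is at about z = 0.1198. Pressing on to about 0.108.

Call:
move_arm(
  rows=[
    [[0,0,0],[0,0,-0.002],1],
    [[0,0,0],[0,0,-0.002],1],
    [[0,0,0],[0,0,-0.002],1],
    [[0,0,0],[0,0,-0.002],1],
    [[0,0,0],[0,0,-0.001],1],
    [[0,0,0],[0,0,-0.001],1],
    [[0,0,0],[0,0,-0.0005],1],
    [[0,0,0],[0,0,0],1],
    [[0,0,0],[0,0,0],1],
    [[0,0,0],[0,0,0],1],
  ],
)

```text
time: 25.6
ee_pos: [0.567, -0.299, 0.1078]
eef_rot: [0.02, 1.0, -0.0, 0.0]
wrist_force: [-1.0, -0.1, 6.8]
gripper_width: 0.0002
grip_force: 3.5
```

Call:
move_arm(
  rows=[
    [[0,0,0],[0,0,0],1],
    [[0,0,0],[0,0,0],1],
    [[0,0,0],[0,0,0],1],
    [[0,0,0],[0,0,0],1],
    [[0,0,0],[0,0,0],1],
    [[0,0,0],[0,0,0],1],
    [[0,0,0],[0,0,0],1],
    [[0,0,0],[0,0,0],1],
    [[0,0,0],[0,0,0],1],
    [[0,0,0],[0,0,0],1],
  ],
)

```text
time: 26.6
ee_pos: [0.567, -0.299, 0.1078]
eef_rot: [0.02, 1.0, -0.0, 0.0]
wrist_force: [-0.2, -0.4, 7.0]
gripper_width: -0.0002
grip_force: 3.5
```

Run:
```python
from h import *
from plant import robot
w=robot.read_camera("wrist");s=robot.read_camera("scene");d=robot.read_camera("side")
print([robot.get_obs()[k] for k in("time","ee_pos","wrist_force","grip_force")])
W=cv2.resize(w["frame"][:,:,::-1],(400,300))
cv2.imwrite("pics/w5.png",cv2.vconcat([cv2.hconcat([W,cv2.resize(s["frame"][:,:,::-1],(400,300))]),cv2.hconcat([cv2.resize(d["frame"][:,:,::-1],(400,300)),W*0])]))
```

```text
[26.75, array([ 0.56701946, -0.29902142,  0.1077827 ]), array([-0.32297271, -0.81140417,  6.98540497]), 3.461529314517975]
```

View pics/w5.png

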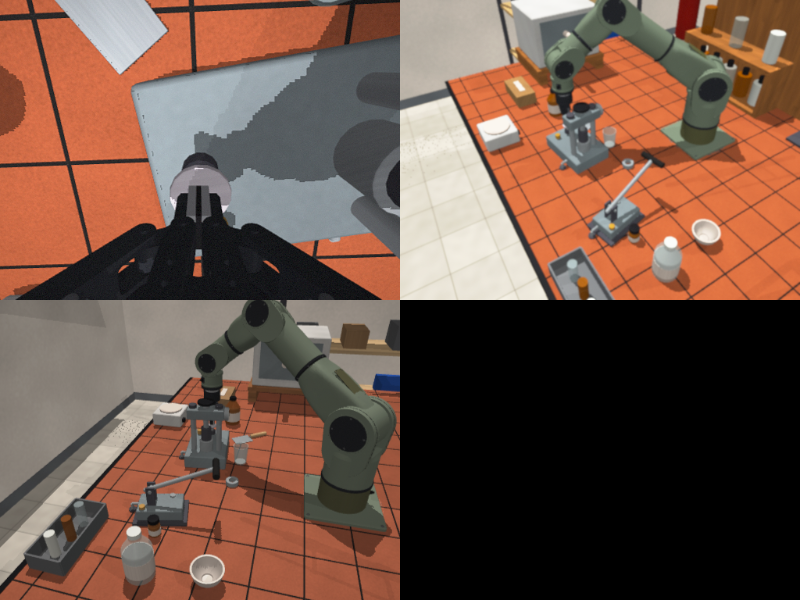

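The plunger is half-way down at 7.0 N, the lever is up and nothing else has moved. I'll hold a few seconds so the pressure bleeds off, then hand in.

Call:
move_arm(
  rows=[
    [[0,0,0],[0,0,0],1],
    [[0,0,0],[0,0,0],1],
    [[0,0,0],[0,0,0],1],
    [[0,0,0],[0,0,0],1],
    [[0,0,0],[0,0,0],1],
    [[0,0,0],[0,0,0],1],
    [[0,0,0],[0,0,0],1],
    [[0,0,0],[0,0,0],1],
    [[0,0,0],[0,0,0],1],
    [[0,0,0],[0,0,0],1],
  ],
)

```text
time: 27.75
ee_pos: [0.567, -0.299, 0.1078]
eef_rot: [0.02, 1.0, -0.0, 0.0]
wrist_force: [-0.1, -0.2, 6.5]
gripper_width: 0.0001
grip_force: 3.5
```

Call:
move_arm(
  rows=[
    [[0,0,0],[0,0,0],1],
    [[0,0,0],[0,0,0],1],
    [[0,0,0],[0,0,0],1],
    [[0,0,0],[0,0,0],1],
    [[0,0,0],[0,0,0],1],
    [[0,0,0],[0,0,0],1],
    [[0,0,0],[0,0,0],1],
    [[0,0,0],[0,0,0],1],
    [[0,0,0],[0,0,0],1],
    [[0,0,0],[0,0,0],1],
  ],
)

```text
time: 28.75
ee_pos: [0.567, -0.299, 0.1078]
eef_rot: [0.02, 1.0, -0.0, 0.0]
wrist_force: [-0.9, -0.2, 6.1]
gripper_width: 0.0
grip_force: 3.5
```

Call:
move_arm(
  rows=[
    [[0,0,0],[0,0,0],1],
    [[0,0,0],[0,0,0],1],
    [[0,0,0],[0,0,0],1],
    [[0,0,0],[0,0,0],1],
    [[0,0,0],[0,0,0],1],
    [[0,0,0],[0,0,0],1],
    [[0,0,0],[0,0,0],1],
    [[0,0,0],[0,0,0],1],
    [[0,0,0],[0,0,0],1],
    [[0,0,0],[0,0,0],1],
  ],
)

```text
time: 29.75
ee_pos: [0.567, -0.299, 0.1078]
eef_rot: [0.02, 1.0, -0.0, 0.0]
wrist_force: [0.4, -0.0, 7.2]
gripper_width: 0.0
grip_force: 3.5
```

```bash
python3 -c "
from plant import robot
o=robot.get_obs();print(o['time'],o['ee_pos'],o['wrist_force']);print(robot.job_done())"
```

```text
29.75 [ 0.56699759 -0.29903716  0.10778881] [ 0.40957559 -0.02724589  7.19293222]
the job is handed in; nothing more can be done
None
```

I gave the pump lever four full strokes and left it up, then handed the job in at 29.75 s with the fingers holding the bleed plunger about half-way down (12 mm, about 7 N); the bench items looked undisturbed.

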